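# Pry the axle clip off a bakery trolley castor

## Task

Take the orange-handled hooked pick out of its red holder and use it to pull the yellow sprung wire ring up out of the groove in the castor's axle by its loop: it is gummed with old grease, so ease it out with a steady, moderate pull and never yank it or bend it, nor press hard on the axle. Carry the ring on the pick to the steel tray and set it down inside, then stand the pick back fully seated in its holder. Never touch the ring with the gripper, do not fling or drop the ring, and leave the tin, the spare wheel and the dough scraper alone.

Things in the scene. Friction and masses are not known exactly. Their poses are not given: they have to be found in the camera images.
- castor: Castor upside down on a fixed blue plate (130 x 120 x 10 mm); origin under the plate's centre, z up. Between two steel legs (tops 101 mm up) stands a black 100 mm wheel, top 130 mm up. The steel axle, 20 mm in diameter, lies level along x, its centre line 80 mm up; its free end is 66 mm from the origin to +x, the outer face of the leg on that side 27 mm.
- groove (a point): Centre of the ring's groove on the axle's centre line, 50 mm from the castor's origin along its +x and 16 mm from the axle's free end. The groove is 6 mm wide along the axle and 12 mm in diameter. The axle's top is 10 mm above this point.
- clip: Yellow sprung ring of 4 mm wire, 36 g, in the groove, a fixed pull loop on top. Origin: ring centre; x along the axle, z up. Open below, lowest wire 8 mm below the origin. Gummed with old grease, it yields slowly: a steady upward pull of 12 to 14 N frees it in 1 to 4 s, after 4 to 8 mm; faster pulling meets more, and over 20 N bends it. Then it swings on the hook, its sides closing slowly.
- clip_loop (a point): Middle of the loop's opening, 14.7 mm above the clip's origin. The loop stands in the ring's plane, across the axle; its top is 23.3 mm, the underside of its top wire 19.3 mm above the origin. The opening is 14 mm wide and about 9 mm high, from the axle's top (level with the ring's top wire) to that underside, and open along the axle both ways. The ring has 1 mm play along the axle.
- pick: Hooked pick, 100 to 160 g. Origin on the handle's centre line at the underside of its black collar (44 mm diameter, 6 mm thick); z up along the handle, x the way the hook points. Orange handle 16 x 16 mm, faces square to x and y, 6 to 76 mm above the origin: grip it from above. The steel shank, 4.4 mm thick, bends 7 mm to -x below the collar and runs straight down at x = -7 mm.
- pick_hook (a point): Middle of the hook's mouth on the centre line of its level toe, x 1 mm and 60 mm below the pick's origin. The toe, 4 mm thick, runs along x from the shank's foot (x = -7 mm) to x = +9 mm; underside 62 mm below the origin. Its end is turned up as a lip, 4 mm thick, top 56 mm below the origin: 6 mm high in all. The clear mouth between shank and lip is 12 mm long.
- holder: Fixed red block 80 x 80 x 75 mm high, origin under its centre, with a square hole 33 mm wide, 70 mm deep in its top. The pick stands in it with its hook down the hole and its collar resting on the block's top.
- holder_top (a point): Centre of the holder's hole at the block's top face; the pick's origin lies here when it is seated.
- tray: Fixed square steel parts tray 140 x 140 mm, 22 mm high, walls and floor 3 mm, open at the top; origin under its centre.
- tin: Bystander: green-labelled tin, 56 mm in diameter, 100 mm high, upright; origin under its centre.
- spare: Bystander: spare black wheel lying flat, 100 mm in diameter, 32 mm high; origin under its centre.
- scraper: Bystander: flat dough scraper, wooden grip 110 mm long with a 100 mm steel blade, 17 mm high, lying flat; origin under the grip end.
Mind the look-alikes: they are no part of the job. Leave any blue look-alike of the pick alone.

How it is judged:
By the outcome, as a careful person would: the job done as asked, in the order asked, and still so for the second after the job is handed in, with the robot touching nothing.
It also fails if it takes over 72 s, if anything falls off the work surface, if the arm or the gripper's body presses on something with over 40 N, if the wrist force passes 120 N, or if a joint passes its speed limit or range.

## Robot

A 7-joint arm with a two-finger parallel gripper is mounted at the origin on the work surface. World frame = base frame: x ahead of the robot, y to its left, z up, the work surface at z = 0. Lengths are in mm, angles in rad, forces in N, time in s.
With the tool pointing down it reaches from about 350 to 900 mm from the base axis. Payload 19.9 kg.
Tool frame: the origin (TCP) lies midway between the tips of the shut fingers; the grasp point (between the pads) lies 19 mm behind it (hold_point_z is the distance from the TCP to the grasp point, in mm); z points along the fingers, y is the line along which they close (so a half turn about z gives the same grasp; the last joint's range is limited). The gripper opens to 94 mm and grips with 3 to 60 N. Pads are 16 mm wide; open, the fingers measure 119 mm over their backs; the gripper's body (75 mm by 177 mm) begins 78 mm behind the grasp point.
Start: joints at [-1.268, 0.417, -0.01, 1.614, 0.005, 1.111, -0.053], TCP at [210.656, 588.407, 205.425] pointing down, gripper open.
Joint ranges: [-2.81, 2.81], [-0.39, 2.02], [-1.27, 1.25], [0.06, 2.57], [-1.19, 4.33], [0.19, 2], [-2.82, 2.82]. Speed limits (rad/s): [1.89, 1.89, 2.39, 2.39, 3.01, 3.01, 3.01].

## Interface

Orientations are given as a 3x3 rotation matrix whose columns are the frame's x, y, z axes.
In Python, from workcell import * gives the robot as it stands. The module is installed in compiled form; this text tells all that it offers. Calls block until the motion is done:
- reach(position, orientation): joint-space move of the TCP to a pose.
- movel(position, attitude=None, feed=150, guard=None): straight line of the TCP; attitude=None keeps the orientation; feed is the mean speed in mm/s. With guard (N) it stops when the force on the tool has changed by that much, and returns True; else False.
- movej(angles): joint-space move.
- release() and clamp(grip_force=None): open the fingers fully, or close them until they stop; grip_force is the grip in N (None keeps the last).
- sleep(seconds).
- solve_ik(position, orientation): joint angles nearest the present ones, or None.
- camera(name): name is "scene" or "top" or "wrist"; returns the picture (420x560x3 uint8, red, green, blue); there is no depth.
- camera_model(name): a dict with "fov_y" (degrees; the focal length in pixels is half the picture's height over the tangent of half this angle, whatever the lens; pixels are square), "cx", "cy" (the principal point, pixels), "dist" ([k1, k2, p1, p2, k3] as OpenCV has them; the pictures are not rectified), "R" (3x3) and "t" (3): a world point X has camera coordinates R X + t; the wrist camera has in their place "T_tool_cam" (4x4, takes a point from camera to tool coordinates, whose origin is the TCP and whose axes are the flange's). Camera axes: x right, y down, z forward; pixel columns grow to the right and rows downward; lengths in mm; the calibration is good to about 2 mm. A picture is of the moment at which its call begins: read the wrist's pose just before it. camera_model takes no time and is no camera call.
A pose or a line that the arm cannot do raises MotionError and nothing moves.
- hand_in(): hands the job in; it is judged then, once.
Readings, each from a call of its own:
- current_time_s(): time.
- current_qpos(): joint angles.
- current_qvel(): joint speeds.
- current_effort(): joint torques, N m.
- current_ee_pos(): TCP position.
- current_eef_rot(): TCP orientation.
- current_contact_force(): force on the tool from outside, world axes, zero at the start.
- current_torque(): the same for the moment, N m.
- current_width(): opening from 0.0 (shut) to 1.0 (fully open).
- current_finger_force(): force on a finger pad.
Only numpy, scipy, OpenCV 4.12 (cv2) and the standard library are available. Lean on these libraries where they do the work, as an engineer would, in place of code of your own. Each camera call takes 0.05 s, during which the arm holds its last target. There are 200 camera calls.

## Working session

There is one attempt and no reset: what is moved stays moved. The work goes in short steps, each a Python script; the robot and the scene stay as the last script left them, time stands still between calls to the robot, and variables do not carry over. Pictures are saved under pics/ and viewed, at most 10 in all, crops included, and the job is handed in when it is done.

```bash
mkdir -p pics; ls; python3 - <<'E'
from workcell import *
import cv2
for n in("scene","top"):
    im=camera(n); cv2.imwrite(f"pics/{n}0.png",im[:,:,::-1]); m=camera_model(n); print(n,m)
print(camera_model("wrist")); print(current_eef_rot(),current_time_s())
E
```

```text
pics
scene {'fov_y': 43.74786304669257, 'cx': 278.99222937579117, 'cy': 216.11926123273852, 'dist': array([-0.15598632,  0.        ,  0.        ,  0.        ,  0.        ]), 'R': array([[ 0.77690309,  0.62918875,  0.02330451],
       [ 0.41753886, -0.48715407, -0.76703469],
       [-0.47125671,  0.60564216, -0.64118226]]), 't': array([-472.97290161, -188.20419534, 1324.7339054 ])}
top {'fov_y': 47.93528931438154, 'cx': 282.9518108823515, 'cy': 201.09961049539763, 'dist': array([-0.03931519,  0.        ,  0.        ,  0.        ,  0.        ]), 'R': array([[ 0.02745081, -0.99940586, -0.02084182],
       [-0.99791554, -0.02617979, -0.05898464],
       [ 0.05840396,  0.02241755, -0.9980413 ]]), 't': array([   2.4950988 ,  596.87094615, 1157.75841085])}
{'fov_y': 58.280767830084564, 'cx': 277.4674519429511, 'cy': 206.87821413356997, 'dist': array([-0.05499583,  0.        ,  0.        ,  0.        ,  0.        ]), 'T_tool_cam': array([[-7.53034752e-04, -9.66297458e-01, -2.57426989e-01,
         7.46827469e+01],
       [ 9.99999676e-01, -8.00558400e-04,  7.98014209e-05,
         3.76779601e-01],
       [-2.83197249e-04, -2.57426846e-01,  9.66297749e-01,
        -1.80346338e+02],
       [ 0.00000000e+00,  0.00000000e+00,  0.00000000e+00,
         1.00000000e+00]])}
[[-9.41490720e-01  3.37038817e-01 -2.45621786e-04]
 [ 3.37038894e-01  9.41490229e-01 -9.65667908e-04]
 [-9.42170578e-05 -9.91951469e-04 -9.99999504e-01]] 0.1
```

View pics/scene0.png

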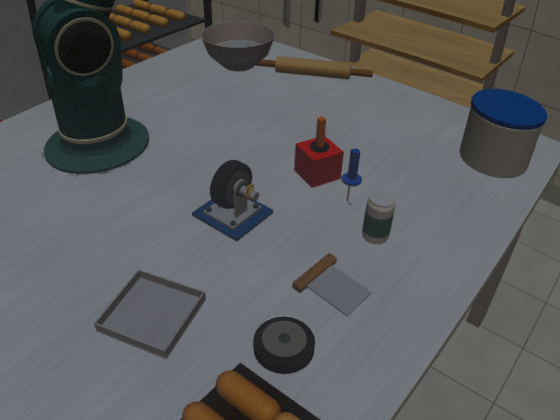

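View pics/top0.png

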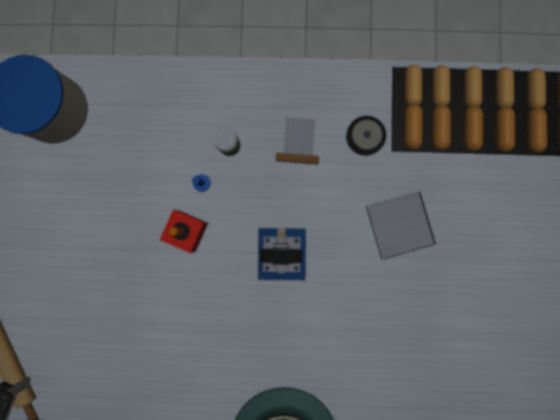

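The scene view shows the orange-handled pick standing in the red block (scene 320,130; top 182,231). A blue look-alike stands free at scene (352,165) and top (201,183). The castor is at top (282,254) with its axle toward the top of the picture, the tray at top (400,225). The orange one in the red holder is the one meant. Next come rough poses, then close wrist views.

```bash
cat > h.py <<'E'
from workcell import *
import numpy as np, cv2
def K(m):
    f=210/np.tan(np.radians(m["fov_y"])/2); return np.array([[f,0,m["cx"]],[0,f,m["cy"]],[0,0,1]])
def snap(n):
    """image, model dict with K,R,t,dist in world frame"""
    m=dict(camera_model(n))
    if n=="wrist":
        T=np.eye(4);T[:3,:3]=current_eef_rot();T[:3,3]=current_ee_pos()
        W=np.linalg.inv(T@m["T_tool_cam"]); m["R"]=W[:3,:3];m["t"]=W[:3,3]
    m["K"]=K(m); return camera(n),m
def toworld(m,uv,z):
    p=cv2.undistortPoints(np.float64(uv).reshape(-1,1,2),m["K"],m["dist"]).reshape(-1,2)
    d=np.c_[p,np.ones(len(p))]@m["R"]; c=-m["R"].T@m["t"]
    return c+d*((z-c[2])/d[:,2])[:,None]
def proj(m,X):
    return cv2.projectPoints(np.float64(X).reshape(-1,1,3),cv2.Rodrigues(m["R"])[0],m["t"],m["K"],m["dist"])[0].reshape(-1,2)
def blob(im,lo,hi,minA=30):
    hsv=cv2.cvtColor(im,cv2.COLOR_RGB2HSV); k=cv2.inRange(hsv,lo,hi)
    n,l,s,c=cv2.connectedComponentsWithStats(k)
    return [(s[i],c[i],(l==i).astype(np.uint8)) for i in range(1,n) if s[i][4]>=minA]
def down(yaw):
    "tool z down; tool x axis at yaw"
    c,s=np.cos(yaw),np.sin(yaw); return np.array([[c,s,0],[s,-c,0],[0,0,-1.]])
E
python3 - <<'E'
from h import *
im,m=snap("top")
def rect(b,z):
    cs=cv2.findContours(b,cv2.RETR_EXTERNAL,cv2.CHAIN_APPROX_NONE)[0]; c=max(cs,key=cv2.contourArea).reshape(-1,2)
    w=toworld(m,c,z)[:,:2]; return cv2.minAreaRect(w.astype(np.float32))
for nm,lo,hi,z in(("blue",(100,100,40),(125,255,255),10),("red",(0,150,60),(6,255,255),75)):
    for s,c,b in blob(im,lo,hi,100): print(nm,s,c.round(),rect(b,z))
g=cv2.cvtColor(im,cv2.COLOR_RGB2GRAY)
print("tray",toworld(m,[[367,207],[419,193],[435,243],[382,258]],22).round())
print("blue pick",toworld(m,[[201,183]],60).round(), "tin",toworld(m,[[227,141]],100).round(),"spare",toworld(m,[[366,134]],32).round())
big=lambda a,b,c,d,k:cv2.resize(im[b:d,a:c],None,fx=k,fy=k,interpolation=cv2.INTER_CUBIC)
cv2.imwrite("pics/crop1.png",np.hstack([big(150,160,220,265,5),big(240,190,320,295,5)])[:,:,::-1])
E
```

```text
blue [   0   55   63   79 4167] [28. 94.] ((861.0917358398438, 682.890625), (209.06988525390625, 167.39205932617188), 4.316482067108154)
blue [192 174  18  18 242] [201. 183.] ((639.2344970703125, 227.35995483398438), (43.33440017700195, 40.98208236694336), 46.7702522277832)
blue [259 229  46  51 850] [282. 255.] ((465.25799560546875, 18.757129669189453), (123.93196868896484, 112.35975646972656), 1.5663354396820068)
red [161 211  43  41 862] [183. 231.] ((516.6744384765625, 254.71121215820312), (81.242919921875, 78.15694427490234), 68.22852325439453)
tray [[ 587. -190.   22.]
 [ 625. -318.   22.]
 [ 503. -358.   22.]
 [ 463. -229.   22.]]
blue pick [[633. 217.  60.]] tin [[729. 151. 100.]] spare [[ 767. -183.   32.]]
```

View pics/crop1.png

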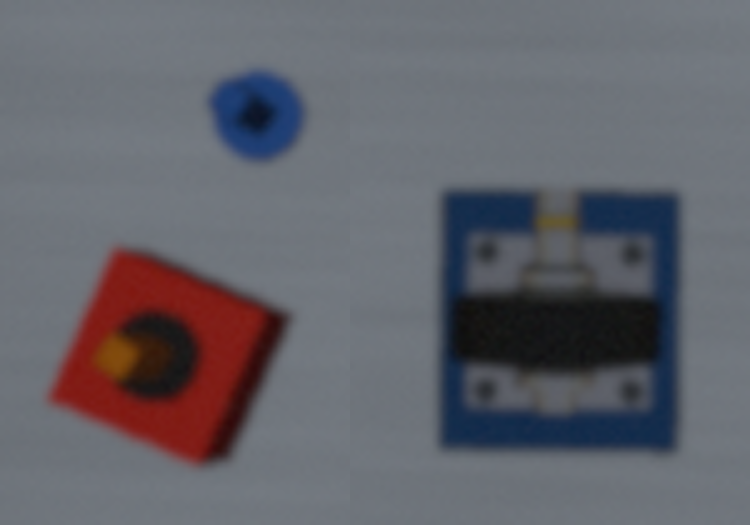

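Crop: the orange handle with its black collar sits in the red block, and the blue one stands free outside any holder. The orange one is the target. The axle's free end points to world +x, with the yellow ring on it. Next is a close wrist look at the holder.

```bash
python3 - <<'E'
from h import *
t=current_time_s()
reach([517,255,270],down(np.radians(158)))
print(current_time_s()-t, current_ee_pos(), current_qpos().round(2) if hasattr(current_qpos(),'round') else current_qpos())
im,m=snap("wrist"); cv2.imwrite("pics/w1.png",im[:,:,::-1]); np.savez("w1.npz",im=im,R=m["R"],t=m["t"])
for nm,lo,hi in(("orange",(7,150,60),(20,255,255)),("red",(0,150,40),(6,255,255))):
    for s,c,b in blob(im,lo,hi,200): print(nm,s,c.round())
im2,_=snap("scene"); cv2.imwrite("pics/s1.png",im2[:,:,::-1])
E
```

```text
1.675 [516.39729385 256.20769001 269.75589793] [-0.68  0.28  0.2   1.67 -0.06  1.2   0.73]
orange [269 188  22  22 405] [279. 199.]
orange [501 326  26  65 590] [517. 363.]
orange [ 29 331  16  37 235] [ 36. 348.]
red [ 239  138   80   81 4729] [279. 176.]
```

View pics/w1.png

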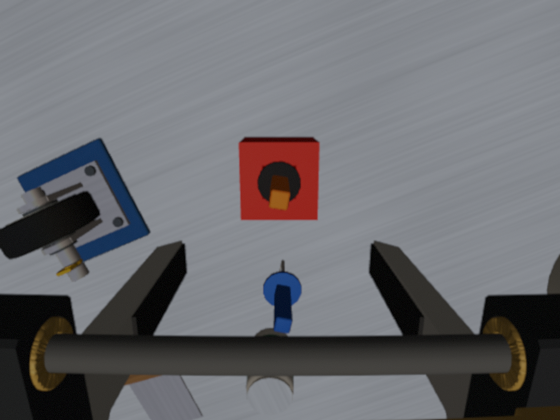

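The wrist view shows the red block's top at about (240–319, 141–220), square to the gripper. The orange handle top is at (280,200) and the black collar at (279,181). The blue look-alike is at (282,290) and the castor at left with the ring at (70,268).

```bash
python3 - <<'E'
from h import *
d=np.load("w1.npz"); im=d["im"]; m=dict(camera_model("wrist")); m.update(R=d["R"],t=d["t"],K=K(m))
hsv=cv2.cvtColor(im,cv2.COLOR_RGB2HSV)
print("V col 279-260:",hsv[134:150,258,2], )
red=cv2.inRange(hsv,(0,150,110),(6,255,255))  # bright top
v=hsv[160:215,250,2].mean(); print(v)
red=((hsv[...,0]<=6)&(hsv[...,1]>150)&(hsv[...,2]>0.8*v)).astype(np.uint8)
red[:,:200]=0;red[:,350:]=0
c=max(cv2.findContours(red,0,1)[0],key=cv2.contourArea).reshape(-1,2)
r=cv2.minAreaRect(toworld(m,c,75)[:,:2].astype(np.float32)); print("holder",r)
o=blob(im,(7,150,60),(20,255,255),200)[0][2]; 
print("V orange",hsv[176:212,279,2],hsv[176:212,279,0])
top=((o>0)&(hsv[...,2]>130)).astype(np.uint8)
for b,z in((o,151),(top,151)):
    c=max(cv2.findContours(b,0,1)[0],key=cv2.contourArea).reshape(-1,2)
    print("handle",cv2.minAreaRect(toworld(m,c,z)[:,:2].astype(np.float32)))
k=cv2.inRange(hsv,(0,0,0),(180,255,60));k[:,:250]=0;k[:,310:]=0;k[:150]=0;k[215:]=0
c=max(cv2.findContours(k,0,1)[0],key=cv2.contourArea).reshape(-1,2)
print("collar",cv2.minEnclosingCircle(toworld(m,c,81)[:,:2].astype(np.float32)))
print("castor ring",toworld(m,[[70,268]],100), "axle end top", toworld(m,[[78,262],[84,278]],85))
E
```

```text
V col 279-260: [144 140 115  76  53  51  50  73 121 147 151 151 151 151 150 151]
150.4909090909091
holder ((515.1136474609375, 258.4534606933594), (78.6442642211914, 78.25201416015625), 68.05883026123047)
V orange [ 52  59  58  57  58  58  57  59  58  58  58  58  57  64  96 126 143 149
 151 151 150 151 150 151 151 151 151 151 150 151 151 150 148 146 148 150] [10 11 13 13 11 11 12 11 12 11 12 12 12 12 12 13 15 15 15 15 15 15 16 15
 15 16 15 15 16 15 16 15 14  8  3  2]
handle ((515.4302978515625, 258.35009765625), (16.890390396118164, 17.115331649780273), 58.52520751953125)
handle ((516.346435546875, 257.9063720703125), (15.120261192321777, 14.882058143615723), 59.74244689941406)
collar ((515.1349487304688, 258.5058898925781), 21.37332534790039)
castor ring [[514.36313358  28.14514684 100.        ]] axle end top [[514.41838892  28.95566057  85.        ]
 [533.06712544  25.66655903  85.        ]]
```

```bash
python3 - <<'E'
from h import *
reach([515.3,258.4,192],down(np.radians(149.5)))
im,m=snap("wrist"); cv2.imwrite("pics/w2.png",im[:,:,::-1])
hsv=cv2.cvtColor(im,cv2.COLOR_RGB2HSV)
for s,c,o in blob(im,(7,150,100),(20,255,255),200):
    if not 230<c[0]<330: continue
    q=max(cv2.findContours(o,0,1)[0],key=cv2.contourArea).reshape(-1,2)
    print(s,c,cv2.minAreaRect(toworld(m,q,151)[:,:2].astype(np.float32)))
def ok(p,y):
    try: q=solve_ik(p,down(np.radians(y)))
    except Exception as e: return None
    return None if q is None else round(float(q[6]),2)
for n,p in(("castor",[520,20,190]),("castor2",[540,20,250]),("tray",[545,-274,120]),("holder",[515.3,258.4,106])):
    print(n,{y:ok(p,y) for y in range(0,360,30)})
E
```

```text
[264 221  27  25 602] [276.94186047 233.05149502] ((516.2081909179688, 258.1342468261719), (16.078044891357422, 15.755363464355469), 59.079490661621094)
castor {0: -1.42, 30: -0.94, 60: -0.45, 90: 0.05, 120: 0.54, 150: 1.04, 180: 1.54, 210: 2.04, 240: 2.54, 270: 2.66, 300: -2.31, 330: -1.9}
castor2 {0: -1.46, 30: -0.97, 60: -0.47, 90: 0.03, 120: 0.53, 150: 1.03, 180: 1.53, 210: 2.04, 240: 2.55, 270: 2.72, 300: -2.37, 330: -1.95}
tray {0: -0.73, 30: -0.21, 60: 0.34, 90: 0.8, 120: 1.26, 150: 1.73, 180: 2.17, 210: 2.65, 240: 2.48, 270: -2.13, 300: -1.6, 330: -1.21}
holder {0: -1.73, 30: -1.27, 60: -0.8, 90: -0.33, 120: 0.14, 150: 0.62, 180: 1.1, 210: 1.58, 240: 2.06, 270: 2.54, 300: 2.58, 330: -2.18}
```

View pics/w2.png

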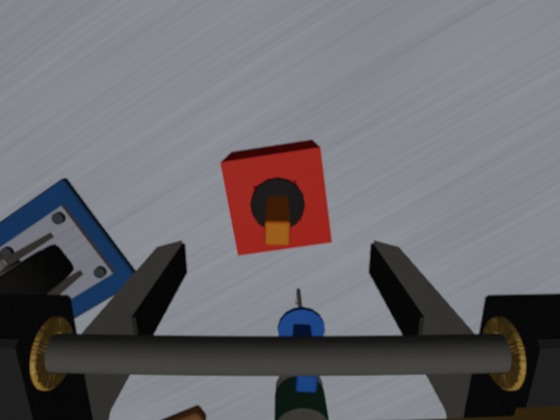

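The handle is square to the gripper at 149.1° and its top measures 16.1 x 15.8 mm, which agrees with the given size. I'll grip and lift it, then look at the hook's direction.

```bash
python3 - <<'E'
from h import *
R=down(np.radians(149.1)); x,y=515.9,258.2
movel([x,y,192],R); movel([x,y,101],feed=120,guard=15)
p=current_ee_pos(); f0=current_contact_force(); clamp(50); print(p,current_width()*94,current_finger_force(),current_ee_pos(),current_contact_force()-f0)
movel([x,y,185],feed=60); movel([x,y,215],feed=100); sleep(.3)
print(current_time_s(),current_ee_pos(),current_contact_force()-f0)
im,m=snap("scene"); im2,m2=snap("wrist")
q=proj(m,[current_ee_pos()])[0]; print(q)
a,b=int(q[0]),int(q[1]); c1=cv2.resize(im[b-40:b+60,a-40:a+40],None,fx=4,fy=4,interpolation=3)
q2=proj(m2,[[x,y,128]])[0]; print(q2); a,b=int(q2[0]),int(q2[1])-10; c2=cv2.resize(im2[b-70:b+70,a-70:a+70],(400,400),interpolation=3)
cv2.imwrite("pics/lift.png",np.hstack([c1,c2])[:,:,::-1])
E
```

```text
[516.27507633 258.40466737 101.66316523] 15.909922556994916 49.99926030635834 [515.86664347 258.14204468 100.94656177] [ 0.83761833 -0.64348556  0.05974847]
7.0167 [515.73078818 258.1297168  214.5824722 ] [-1.03425703  0.23748133 -0.93800623]
[323.7844113   92.21959878]
[277.13437258 211.75320674]
```

View pics/lift.png

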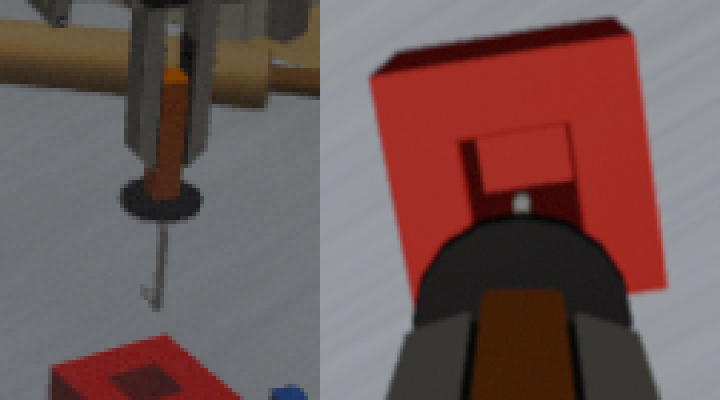

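The scene crop shows the hook free of the holder and pointing left and up, and the wrist crop shows the toe tip just ahead of the collar at (521,203). Both mean the hook points along tool +x, so pick yaw = tool yaw. I turn to yaw 180° so the hook points to castor -x, and look at the axle from beyond its free end.

```bash
python3 - <<'E'
from h import *
R=down(np.pi)
reach([600,20,262],R); sleep(.3)
print(current_time_s(),current_ee_pos(),current_qpos()[6])
im,m=snap("wrist"); cv2.imwrite("pics/w3.png",im[:,:,::-1]); np.savez("w3.npz",im=im,R=m["R"],t=m["t"])
hsv=cv2.cvtColor(im,cv2.COLOR_RGB2HSV)
for s,c,b in blob(im,(22,120,60),(34,255,255),20): print("yel",s,c,toworld(m,[c],95))
k=[ (s[4],s,b) for s,c,b in blob(im,(100,100,30),(125,255,255),300)]
s,st,b=max(k,key=lambda a:a[0]); q=np.vstack([c.reshape(-1,2) for c in cv2.findContours(b,0,1)[0]])
print(st,cv2.minAreaRect(toworld(m,q,10)[:,:2].astype(np.float32)))
E
```

```text
8.425 [599.91851919  20.85628018 261.90493582] 1.5598002692959811
yel [266  94  21   4  78] [275.78205128  95.46153846] [[515.45071831  19.7444879   95.        ]]
[ 442  194   69   53 1812] ((658.8804321289062, 265.1516418457031), (95.66410064697266, 48.0905647277832), 64.44351959228516)
```

View pics/w3.png

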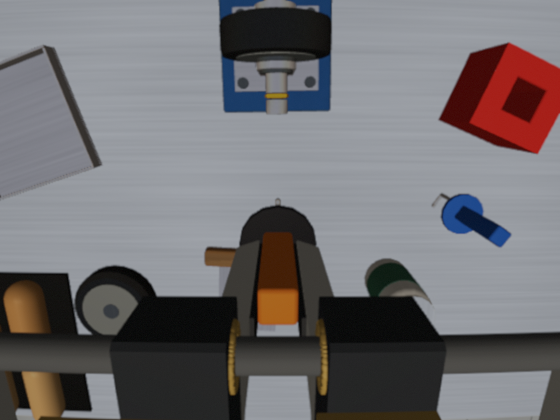

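The view shows the castor at top centre with the ring at (276,95), the axle end at (276,112), and the plate's front corners at about (224,111) and (330,110). The toe tip is visible at (278,201) ahead of the collar.

```bash
python3 - <<'E'
from h import *
d=np.load("w3.npz"); im=d["im"]; m=dict(camera_model("wrist")); m.update(R=d["R"],t=d["t"],K=K(m))
hsv=cv2.cvtColor(im,cv2.COLOR_RGB2HSV)
B=(cv2.inRange(hsv,(100,100,30),(125,255,255))>0); B[:, :200]=0; B[:,350:]=0; B[130:]=0
L=[];Rr=[]
for r in range(60,106,3):
    c=np.where(B[r])[0]
    if len(c): L.append((c[0]-.5,r));Rr.append((c[-1]+.5,r))
F=[(c,np.where(B[:,c])[0][-1]+.5) for c in list(range(228,260,4))+list(range(296,326,4))]
l,r,f=[toworld(m,a,10)[:,:2] for a in(L,Rr,F)]
pl=np.polyfit(l[:,0],l[:,1],1);pr=np.polyfit(r[:,0],r[:,1],1);pf=np.polyfit(f[:,1],f[:,0],1)
print("yaw deg",np.degrees([pl[0],pr[0],-pf[0]])," y at 465",np.polyval(pl,465),np.polyval(pr,465),"front x",np.polyval(pf,20))
# axle
V=hsv[...,2].astype(int); 
for rr in (88,92,100,106): print(rr, V[rr,258:296], np.where(~B[rr,255:300])[0][[0,-1]]+255)
print(V[100:122,276]); 
# ring of yellow width
print(toworld(m,[[265.5,95.5],[287.5,95.5]],95))
# predicted axle points for assumed pose
E
```

```text
yaw deg [0.92332452 1.75519289 0.9756086 ]  y at 465 -39.54174681488781 77.41397037844195 front x 529.5383806509084
88 [140 141 141 141 141 141 136 112 108 121 128 131 132 137 138 139 139 139
 138 138 138 136 132 130 130 127 119 107  95 109 137 141 141 141 141 141
 141 141] [255 299]
92 [101 101 100 100 100  99  99  92  91 105 110 111 115 114 107 105 104 104
 104 104 105 106 106 106 103 103  99  91  76  87  98 101 101 100 101 100
  99 100] [266 286]
100 [102 103 102 103 102 101 103  98  86  99 109 114 118 122 124 127 129 132
 133 131 129 126 124 122 120 115 109 103  88  86  99 103 102 101 102 101
 100 100] [266 287]
106 [103 103 102 103 103 103 103  98  89 115 123 126 128 131 132 135 136 137
 137 137 134 132 129 128 126 123 116 107  91  79  97 103 102 101 100 100
 101 101] [266 287]
[133 138 137 137 138 138 137 137 137 138 138 139 138 135 142 157 161 161
 160 160 160 160]
[[515.48065343  10.60936324  95.        ]
 [515.47768568  30.15524005  95.        ]]
```

```bash
cat >> h.py <<'E'
def goto(p,R=None,feed=60,tol=.15,n=3):
    "movel with steady-state error correction; returns command offset"
    p=np.array(p,float); c=p.copy()
    for i in range(n):
        movel(c,R,feed=feed if i==0 else 10); sleep(.15)
        e=p-current_ee_pos()
        if np.abs(e).max()<tol: break
        c=c+e
    return c
YAW=np.radians(181.2)
E
python3 - <<'E'
from h import *
d=np.load("w3.npz"); m=dict(camera_model("wrist")); m.update(R=d["R"],t=d["t"],K=K(m))
print("pred tip",proj(m,[[600-9,20.86,180],[600-11,20.86,180]]))
im=d["im"]; print(im[194:212,272:284].mean(2).round().astype(int))
R=down(YAW)
movel([545,20.4,200],R,feed=100)
c=goto([533,20.4,184],feed=60); print(c,current_ee_pos(),current_eef_rot().round(4)[:,2],current_time_s())
f=[current_contact_force()for _ in range(3)]; print(f)
f0=current_contact_force()
hit=movel(c+[0,0,-8],feed=6,guard=3)
print(hit,current_ee_pos(),current_contact_force()-f0,current_time_s())
E
```

```text
pred tip [[276.96516432 201.16626434]
 [276.96483098 198.45737774]]
[[154 154 154 154 154 154 154 153 154 154 154 154]
 [153 152 153 153 153 153 153 153 152 153 152 152]
 [155 155 155 155 155 153 154 155 155 155 154 154]
 [157 157 157 156 151 142 142 151 157 157 156 156]
 [156 157 155 147 128 112 112 128 149 155 155 155]
 [154 154 149 128 107 101  98 105 131 151 154 153]
 [153 153 146 121 114 120 117 105 116 146 153 152]
 [153 154 148 126 126 131 129 117 116 145 153 152]
 [154 154 148 129 128 132 132 120 118 146 153 153]
 [153 153 147 127 120 126 125 113 117 146 153 152]
 [148 147 140 114  97  99  97  91 105 140 147 147]
 [115 113 106  79  59  55  51  53  75 106 115 116]
 [ 59  53  48  31  21  19  16  19  30  50  57  61]
 [ 17  13  11  17  18  18  20  17  14  12  16  17]
 [ 20  22  23  26  26  27  28  27  25  22  20  19]
 [ 27  30  28  28  31  29  30  28  28  28  27  25]
 [ 31  30  30  30  31  30  32  30  30  29  31  30]
 [ 31  30  30  31  30  30  30  30  29  30  30  29]]
[532.97154838  20.40509644 183.98127169] [532.96353232  20.37858518 183.96769717] [-0. -0. -1.] 10.8833
[array([-0.04158692,  0.73457077, -0.74736875]), array([-0.04158692,  0.73457077, -0.74736875]), array([-0.04158692,  0.73457077, -0.74736875])]
True [532.96180787  20.38088514 177.56454905] [ 0.02951271 -0.26279642  6.6110514 ] 11.8667
```

Touchdown was at TCP z 177.6 (predicted 177.95), so the heights agree. Raise 1.7 mm, slide the toe through the loop, and feel upward for the wire.

```bash
python3 - <<'E'
from h import *
c=goto([532.96,20.35,179.4],feed=10); f0=current_contact_force(); print(c,current_ee_pos(),f0)
tgt=np.array([516.2,20.05,179.4])
hit=movel(c+(tgt-[532.96,20.35,179.4]),feed=10,guard=2.5)
print("slide hit",hit,current_ee_pos(),current_contact_force()-f0,current_time_s())
im,m=snap("wrist"); q=proj(m,[[515,20,100]])[0]; a,b=map(int,q); print(q)
cv2.imwrite("pics/w4.png",cv2.resize(im[b-60:b+60,a-80:a+80],None,fx=5,fy=5,interpolation=3)[:,:,::-1])
if not hit:
    sleep(.2); f0=current_contact_force(); p=np.array(current_ee_pos())
    hit=movel(p+[0,0,6],feed=4,guard=2.5); print("up hit",hit,current_ee_pos(),current_contact_force()-f0,current_time_s())
E
```

```text
[532.96  20.35 179.4 ] [532.84447708  20.33386367 179.27386623] [ 0.06515961  0.08375418 -1.70926834]
slide hit False [516.22183268  20.05389924 179.39189946] [ 0.46889689 -0.50575587  0.11492455] 14.225
[276.95401794 212.54508739]
up hit True [515.69665654  19.97519813 183.84876884] [0.81961273 0.40553196 0.350988  ] 15.6
```

View pics/w4.png

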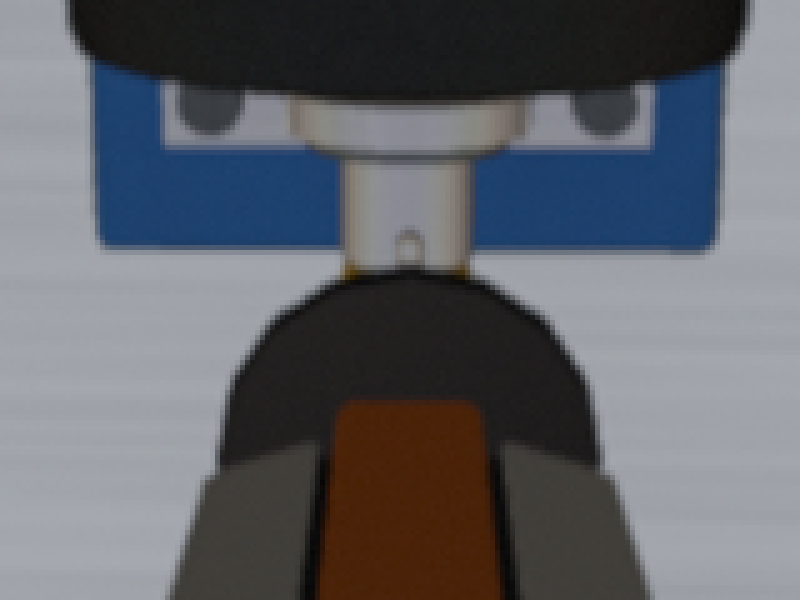

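The crop shows the lip, at about (408,245) in the crop, through the loop and centred between the yellow ring's sides at (350,270) and (462,270). The rise met the wire at about 183.5, as predicted. Now the force-controlled pull.

```bash
python3 - <<'E'
from h import *
F0=-1.65
p=np.array(current_ee_pos()); z0=p[2]; c=p.copy(); c[0]=515.9; c[1]=20.05; v=0.1; peak=0; low=0; log=[]
for i in range(120):
    F=F0-current_contact_force()[2]; z=current_ee_pos()[2]; peak=max(peak,F)
    log.append((round(current_time_s(),2),round(z-z0,2),round(F,1)))
    if peak>9 and F<4: low+=1
    else: low=0
    if low>=2 or z-z0>12: break
    e=12.8-F; v=np.clip(v+.008*e,-.1,.3); dz=np.clip(v+.015*e,-.3,.3)
    if F>16: dz=-.2;v=0
    c[2]+=dz; movel(c,feed=max(1.,abs(dz)/.1))
print(*log,sep="\n"); print(current_ee_pos(),current_contact_force(),c)
E
```

```text
(15.6, np.float64(0.0), np.float64(-0.2))
(15.94, np.float64(0.16), np.float64(1.5))
(16.19, np.float64(0.47), np.float64(2.7))
(16.44, np.float64(0.78), np.float64(5.8))
(16.69, np.float64(1.08), np.float64(6.2))
(16.94, np.float64(1.32), np.float64(8.5))
(17.19, np.float64(1.7), np.float64(9.5))
(17.44, np.float64(2.03), np.float64(10.8))
(17.69, np.float64(2.41), np.float64(10.8))
(17.94, np.float64(2.71), np.float64(11.1))
(18.19, np.float64(3.12), np.float64(9.8))
(18.44, np.float64(3.37), np.float64(10.1))
(18.69, np.float64(3.7), np.float64(7.6))
(18.94, np.float64(3.98), np.float64(8.5))
(19.19, np.float64(4.29), np.float64(6.6))
(19.44, np.float64(4.6), np.float64(6.5))
(19.69, np.float64(4.92), np.float64(4.8))
(19.94, np.float64(5.23), np.float64(4.2))
(20.19, np.float64(5.51), np.float64(3.2))
(20.44, np.float64(5.8), np.float64(2.1))
[515.97672885  20.04215488 189.64822453] [ 0.30926299  0.07445007 -3.746843  ] [515.9         20.05       189.54876884]
```

It eased out at a peak of about 11 N. Continue slowly up and look.

```bash
python3 - <<'E'
from h import *
c=np.array([515.9,20.05,189.5])
for dz,fd in((3,3),(6,6),(22,15)):
    c[2]+=dz; h=movel(c,feed=fd,guard=12); print(h,current_ee_pos(),current_contact_force(),current_time_s())
    if h: break
sleep(.3)
im,m=snap("scene"); q=proj(m,[[516,20,120]])[0];a,b=map(int,q)
im2,m2=snap("wrist"); q=proj(m2,[[515,20,125]])[0];a2,b2=map(int,q)
cv2.imwrite("pics/w5.png",np.hstack([cv2.resize(im[b-40:b+40,a-30:a+30],(375,500),interpolation=3),cv2.resize(im2[b2-60:b2+60,a2-50:a2+50],(417,500),interpolation=3)])[:,:,::-1])
E
```

```text
False [515.92915243  20.06903189 192.53224651] [ 0.00608659 -0.12748644 -1.92240001] 21.575
False [515.88880276  20.04444234 198.47962969] [ 0.76878856 -0.45769653 -1.05520419] 22.725
False [515.86040609  20.07150184 220.42387873] [-0.43181005  0.020244   -1.85612474] 24.3417
```

View pics/w5.png

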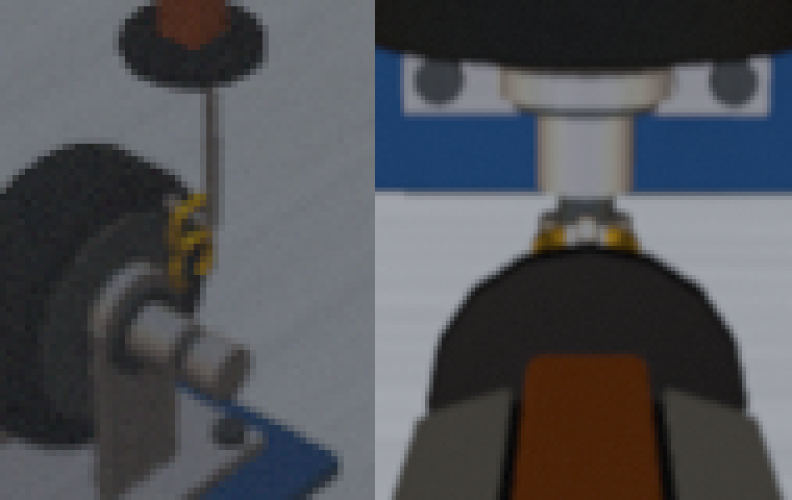

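The ring hangs on the hook clear of the axle. In the scene crop it is yellow at (190,240) below the shank, and in the wrist crop it sits around the toe. Carry it smoothly over the tray and stand it on the floor there.

```bash
cat >> h.py <<'E'
def yel(tag):
    im,m=snap("scene"); q=proj(m,[current_ee_pos()-np.array([0,0,95])])[0]; x0,y0=int(q[0])-45,int(q[1])-45
    s=im[y0:y0+90,x0:x0+90]; cv2.imwrite(f"pics/{tag}.png",s[:,:,::-1])
    hsv=cv2.cvtColor(s,cv2.COLOR_RGB2HSV); k=cv2.inRange(hsv,(20,110,50),(36,255,255)); v,u=np.nonzero(k)
    if len(u)==0: print(tag,"none"); return
    P=np.c_[u,v]; print(tag,"n",len(u),"bbox",u.min()+x0,u.max()+x0,v.min()+y0,v.max()+y0,"mean",P.mean(0).round(1)+[x0,y0])
    c=current_ee_pos(); zt=c[2]-87.7
    print("  toe foot/lip tip/underside, below ring:",proj(m,[[c[0]+7,c[1],zt+2],[c[0]-9,c[1],zt+5],[c[0]-1,c[1],zt-23]]).round(1).tolist())
E
python3 - <<'E'
from h import *
movel([515.9,20,240],feed=40)
movel([544,-274,240],feed=90); sleep(.3); yel("a0")
im,m=snap("top"); print(current_time_s(),current_ee_pos())
movel([544,-274,125],feed=60); sleep(.4); yel("a1")
print(current_time_s(),current_ee_pos())
E
```

```text
a0 n 41 bbox 134 144 247 263 mean [138.1 254.4]
  toe foot/lip tip/underside, below ring: [[141.0, 252.9], [134.1, 246.9], [140.1, 262.0]]
29.2167 [ 544.00090062 -273.96742868  239.99737662]
a1 n 30 bbox 145 154 297 310 mean [147.8 302.7]
  toe foot/lip tip/underside, below ring: [[151.3, 301.8], [144.9, 296.0], [150.3, 309.0]]
31.7333 [ 544.01321356 -273.98883068  124.99545288]
```

```bash
python3 - <<'E'
from h import *
c=goto([544,-274,114.5],feed=12,n=1); yel("a2"); print(current_ee_pos(),current_contact_force())
movel([544,-274,110.2],feed=30); yel("a3"); print(current_ee_pos(),current_contact_force(),current_time_s())
movel([544,-274,110.2],feed=30); sleep(.3); yel("a4"); print(current_ee_pos(),current_contact_force(),current_time_s())
E
python3 - <<'E'
import cv2,numpy as np
cv2.imwrite("pics/m.png",np.hstack([cv2.resize(cv2.imread(f"pics/a{i}.png")[20:75,25:70],(260,318),interpolation=3) for i in(1,2,4)]))
E
```

```text
a2 n 33 bbox 146 154 301 314 mean [148.9 306. ]
  toe foot/lip tip/underside, below ring: [[152.1, 305.8], [145.8, 300.0], [151.2, 312.8]]
[ 544.03826714 -274.01479867  114.57263461] [-0.45872295  0.0908273  -1.31977162]
a3 n 27 bbox 146 154 301 312 mean [148.5 306.3]
  toe foot/lip tip/underside, below ring: [[152.5, 307.5], [146.2, 301.7], [151.5, 314.5]]
[ 543.92221631 -273.98567715  110.06742528] [ 0.27518695  0.21139562 -1.43949892] 33.3
a4 n 33 bbox 146 154 301 314 mean [148.8 306.5]
  toe foot/lip tip/underside, below ring: [[152.5, 307.5], [146.2, 301.7], [151.5, 314.4]]
[ 544.0049825  -273.97519644  110.18837242] [ 0.12087312  0.54700554 -1.15744978] 33.9
```

The ring now stands on the tray floor: its blob stayed put while the toe went down 4 mm inside the loop. Withdraw the toe along world +x, checking on the way.

```bash
python3 - <<'E'
from h import *
f0=current_contact_force()
h=movel([549,-273.9,110.2],feed=25,guard=3); yel("b1"); print(h,current_contact_force()-f0)
E
python3 - <<'E'
import cv2,numpy as np
cv2.imwrite("pics/m.png",np.hstack([cv2.resize(cv2.imread(f"pics/{i}.png")[20:75,20:75],(260,260),interpolation=3) for i in("a2","a4","b1")]))
E
```

```text
b1 n 30 bbox 146 154 300 313 mean [148.4 305.9]
  toe foot/lip tip/underside, below ring: [[154.5, 309.0], [148.1, 303.1], [153.5, 315.9]]
False [-0.28120069 -1.05190013 -0.63134789]
```

View pics/m.png

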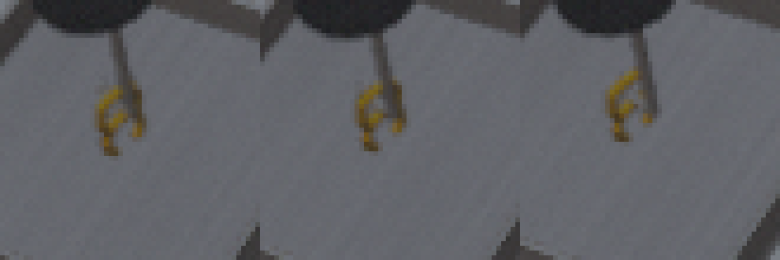

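The montage shows the ring standing on its feet in the tray and staying put (about (625,105) in the third panel) while the hook slides out. Finish the withdrawal, rise and return the pick.

```bash
python3 - <<'E'
from h import *
f0=current_contact_force()
h=movel([576,-273.9,110.2],feed=45,guard=4); print(h,current_ee_pos(),current_contact_force()-f0)
def ring():
    im,m=snap("scene"); s=im[275:345,105:200]; k=cv2.inRange(cv2.cvtColor(s,cv2.COLOR_RGB2HSV),(20,110,50),(36,255,255)); v,u=np.nonzero(k)
    print("ring n",len(u),(u.min()+105,u.max()+105,v.min()+275,v.max()+275) if len(u) else None, toworld(m,[[u.mean()+105,v.mean()+275]],10).round() if len(u) else None); return im
ring()
if not h:
    movel([576,-273.9,260],feed=120); im=ring(); cv2.imwrite("pics/tray.png",im[:,:,::-1])
    reach([515.87,258.14,262],down(np.radians(149.1))); print(current_time_s())
    c=goto([515.87,258.14,178],feed=120,n=3); print(c,current_ee_pos(),current_time_s())
E
```

```text
False [ 575.80131519 -273.97772677  110.10585661] [0.15180526 1.15705643 0.26752557]
ring n 42 (np.int64(146), np.int64(154), np.int64(300), np.int64(314)) [[ 534. -268.   10.]]
ring n 46 (np.int64(146), np.int64(154), np.int64(300), np.int64(312)) [[ 533. -267.   10.]]
38.4833
[515.84499902 258.11426392 177.92330069] [515.83742676 258.12373735 177.91554124] 40.2833
```

```bash
python3 - <<'E'
from h import *
f0=current_contact_force()
h=movel([515.87,258.14,106],feed=40,guard=8); print(h,current_ee_pos(),current_contact_force()-f0)
if not h:
    f0=current_contact_force()
    h=movel([515.87,258.14,100.3],feed=8,guard=4); print(h,current_ee_pos(),current_contact_force()-f0)
    sleep(.2); print(current_contact_force()-f0,current_ee_pos(),current_time_s())
E
```

```text
False [515.9547531  258.18861609 106.17466409] [-0.45451933 -1.11271792 -0.85975274]
True [515.82046111 258.09804065 100.90942825] [-1.48322643  0.09527605  8.62375946]
[-1.24571249 -0.51489723  8.78076547] [515.81198635 258.12532304 100.9299498 ] 43.0417
```

Seated at the same height as when it was gripped (100.93 against 100.95). Release, rise, and verify.

```bash
python3 - <<'E'
from h import *
release(); sleep(.2); movel([515.87,258.14,215],feed=100); sleep(.4)
im,m=snap("wrist"); 
for s,c,o in blob(im,(7,150,100),(20,255,255),150):
    if 230<c[0]<330:
        q=max(cv2.findContours(o,0,1)[0],key=cv2.contourArea).reshape(-1,2); print(s,c,cv2.minAreaRect(toworld(m,q,151)[:,:2].astype(np.float32)))
hsv=cv2.cvtColor(im,cv2.COLOR_RGB2HSV); k=cv2.inRange(hsv,(0,0,0),(180,255,60));k[:,:240]=0;k[:,320:]=0;k[:140]=0;k[235:]=0
q=max(cv2.findContours(k,0,1)[0],key=cv2.contourArea).reshape(-1,2); print("collar",cv2.minEnclosingCircle(toworld(m,q,81)[:,:2].astype(np.float32)))
im,m=snap("scene"); s=im[275:345,105:200]; k=cv2.inRange(cv2.cvtColor(s,cv2.COLOR_RGB2HSV),(20,110,50),(36,255,255)); v,u=np.nonzero(k)
print("ring",len(u),u.min()+105,u.max()+105,v.min()+275,v.max()+275, "width",current_width(),current_contact_force(),current_time_s())
E
```

```text
[266 210  24  22 509] [277.34381139 220.5913556 ] ((515.8999633789062, 258.47705078125), (15.678322792053223, 14.871844291687012), 59.0794677734375)
collar ((515.234619140625, 258.80474853515625), 21.707073211669922)
ring 41 146 154 300 314 width 1.0008028757183949 [ 0.48331601 -0.47244516 -0.135739  ] 46.3
```

The collar (r 21.7) and the handle are concentric on the holder at the seated height. The ring is still in the tray and the gripper is clear.

```bash
python3 -c "
from workcell import *
print(hand_in())"
```

```text
the job is handed in; nothing more can be done
None
```

The job is handed in at about 46 s: the ring was eased off the axle at about 11 N peak and stands on its feet inside the tray, the pick is back fully seated in its holder, and nothing else was touched.

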